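# Set the leg of the curing stand and hold its frame upright

### The arm

A 6-joint arm with a two-finger parallel gripper is mounted at the origin on the work surface. World frame = base frame: x ahead of the robot, y to its left, z up, the work surface at z = 0. Lengths are in m, angles in rad, forces in N, time in s.
With the tool pointing down it reaches from about 0.375 to 0.9 m from the base axis. Payload 3.1 kg.
Tool frame: the origin (TCP) lies at the very end of the fingers, on their centre line; the grasp point (between the pads) lies 19 mm behind it; z points along the fingers, y is the line along which they close (so a half turn about z gives the same grasp; the last joint's range is limited). The gripper opens to 85 mm and grips with 20 to 120 N. Pads are 22 mm wide; open, the fingers measure 114 mm over their backs; the gripper's body (76 mm by 85 mm) begins 54 mm behind the grasp point. The pads swing forward as they close: fully open they stand 13 mm farther back than shut.
Start: joints at [1.117, 0.527, 1.433, -0, 1.181, -0.178], TCP at [0.17, 0.601, 0.231] pointing down, gripper open.
Joint ranges: [-3.08, 3.08], [-0.75, 2.2], [0.22, 2.44], [-1.43, 4.57], [0, 2.65], [-2.85, 2.85]. Speed limits (rad/s): [2.79, 2.79, 3.14, 3.14, 3.14, 3.14].

### API

Orientations are given as a unit quaternion [x, y, z, w].
In Python, from station import manip gives the robot as it stands.
- The arm moves only by the shell command python3 -m handwheel 'ROWS' [FORCE]. ROWS is JSON, a list of rows, each a list of 7 numbers: the shift along the world's x, y, z in mm, then the turn, a rotation vector about the world's x, y, z in degrees, then the opening, from 0 (shut) to 1 (fully open). A call has exactly 10 rows; each row shifts and turns the commanded pose from where the row before left it; what a row does not reach is not made up. A row lasts 1/8 s, in which the tool goes at most 62.5 mm and 10.7 degrees, less where a joint would pass 70% of its speed; a pose out of reach is approached as far as the arm can. A call is refused whole if a number of a shift passes 62.5 or a number of a turn 10.7, either way. A call with a gripper value outside its range is refused whole. The fingers move at their own pace and stop on an object; FORCE is the grip in N (left out, the last holds). Time passes only in rows, so rows that do not move let the fingers close, or fill a call up. It gives the time, the measured TCP pose, the force, the opening and the grip force at its end, in the units of the state.
- manip.sense(): the state, without advancing time (a new reading comes with each control period).
- manip.snapshot(name): name is "scene" or "side" or "wrist"; returns the picture (384x512x3 uint8, red, green, blue); there is no depth.
- manip.get_calibration(name): a dict with "K" (3x3 intrinsics, pixels), "rvec" (rotation vector, rad) and "tvec" (3), from world to camera coordinates, as OpenCV has them. Camera axes: x right, y down, z forward; pixel columns grow to the right and rows downward; lengths in m; the calibration is good to about 2 mm. A picture is of the moment at which its call begins: read the wrist's pose just before it. get_calibration takes no time and is no camera call; for the wrist camera it gives the pose at the moment of the call.
- manip.sign_off(): hands the job in; it is judged then, once.
The state is a dict: "t": time; "q": joint angles; "qd": joint speeds; "tau": joint torques, N m; "tcp_pos": TCP position; "tool_rot": TCP orientation; "force": force on the tool from outside, world axes, zero at the start; "ft_torque": the same for the moment, N m; "finger_gap": opening from 0.0 (shut) to 1.0 (fully open); "gripper_force": force on a finger pad.
Only numpy, scipy, OpenCV 4.12 (cv2) and the standard library are available. Lean on these libraries where they do the work, as an engineer would, in place of code of your own. Each camera call takes 0.05 s, during which the arm holds its last target. There are 200 camera calls.

### The job

Start the curing lamp by pressing its timer button fully down and letting it come back up, then flip the stand's leg down over centre until it snaps to its lower stop. Then push the tipped frame of pendants upright with the gripper and keep holding it there, because the sprung hub tips it over again when let go: the program finishes while the gripper still holds the frame upright. Leave the tumbler, the jar and the dish where they are.

Things in the scene. Friction and masses are not known exactly. Their poses are not given: they have to be found in the camera images.
- stand: Fixed dark steel base plate, 290 x 190 x 12 mm, flat on the bench; origin on the bench. z up; x runs from the leg's end to the frame's end; y points to the leg's side. The plate spans x -125 to 165, y -80 to 110 mm. The hub axis runs along x at y = 0, 32 mm above the bench, in two blocks (46 mm tall) at x = 20 and 145 mm.
- hub (a joint): Lean of the frame about the hub axis, rad. 0 = upright, positive = tipped to the stand's -y side; starts at its stop, about 0.25. A spring and gravity tip it there; holding it upright takes about 2 N at the top bar towards the stand's +y, up to 3 N at the start. With the leg down its foot is 2 mm above the plate when the frame is upright and stops the frame at about -0.05.
- frame: Open steel frame on the hub. Origin on the hub axis, 20 mm along the stand's x; x as the stand's x, z up along the frame, y to the leg's side. Two 14 mm round uprights at x = 15 and 110 mm, a 14 mm round top bar along x at z = 190, a 6 mm wire with three pendants at z = 125. At x = 4, z = 100 mm a 16 mm round stub reaches to the leg.
- top_bar (a point): Middle of the frame's top bar (on its centre line): round bar, 14 mm thick, 109 mm long, along the frame's x, 222 mm above the bench when upright. Free on all sides and from above.
- leg (a joint): Swing of the leg, rad. 0 = raised (start), pointing along the frame's -x and 0.28 rad above it; grows as it swings down, parallel to the frame's x-z plane; 1.85 = straight down the frame, at its lower stop. A spring pushes it to the upper stop below 0.9 and to the lower stop above 0.9; pushing it off the upper stop takes 3 N near its end, 5 N at mid-length.
- leg_pivot (a point): Centre of the leg's pivot, on the pivot axis (parallel to the frame's y), in the leg's middle plane: 4 mm along x, 50 mm along y and 100 mm up in the frame. Beside it, 66 mm along y, a brass spring strut 10 mm thick runs from the leg near the pivot to a pin on the frame at x = 37, z = 123 mm.
- leg_foot (a point): Centre of the 18 mm ball foot at the end of the leg, 109 mm from leg_pivot. The leg between them is a flat steel bar 16 mm wide (along the frame's y) and 8 mm thick (in the plane it swings in).
- timer_top (a point): Centre of the top face of the lamp's round timer button (32 mm across), which moves with it. The button is pressed straight down. It is in the middle of the top of a fixed white lamp box 100 x 130 mm and 50 mm high.
- timer (a joint): Travel of the timer button, m: 0 = up, 0.006 = fully down (about 4 N); it springs back up when let go.
- tumbler_mid (a point): Bystander: glass tumbler, 68 mm across, 85 mm high; point at its centre half-way up.
- jar_mid (a point): Bystander: amber jar with a steel cap, 60 mm across, 70 mm high; point at its centre half-way up.
- dish_mid (a point): Bystander: white china dish, 90 mm across, 35 mm high; point at its centre half-way up.
There are look-alikes about, which are no part of the job. Of the things that look like the part that bears timer_top, take the one that is farthest to the robot's left at the start.

How it is judged:
On the way, in this order (a step that is already met when the one before it is completed fails the run):
1. the timer button is pressed fully down (value of joint timer above 0.005 m), for 0.02 s.
2. the timer button is let up again (value of joint timer below 0.0015 m), for 0.1 s.
3. the leg is flipped down to its lower stop (value of joint leg above 1.7 rad), for 0.2 s.
4. the frame is held upright by the gripper (value of joint hub between -0.08 and 0.08 rad and contact force between the fingers and frame above 0.5 N), for 0.4 s.
At the end, for the whole second after the job is handed in: The frame stands within 0.08 rad of upright and is still, with the fingers pressing on it with more than 0.5 N; the leg is at its lower stop (above 1.7 rad) and the timer button is up (all of step 4 and velocity of joint hub between -0.1 and 0.1 rad/s and value of joint leg above 1.7 rad and value of joint timer below 0.0015 m); the arm keeps its last pose, push and grip.
It fails at once if tumbler is moved by more than 20 mm (distance of tumbler_mid from where it was at the start of the episode above 0.02 m).
It fails at once if jar is moved by more than 20 mm (distance of jar_mid from where it was at the start of the episode above 0.02 m).
It fails at once if dish is moved by more than 20 mm (distance of dish_mid from where it was at the start of the episode above 0.02 m).
It also fails if it takes over 61 s, if anything falls off the work surface, if the arm or the gripper's body presses on something with over 40 N, if the wrist force passes 120 N, or if a joint passes its speed limit or range.

## Working session

There is one attempt and no reset: what is moved stays moved. The work goes in short steps, Python scripts to look and compute and a shell command to move; the robot and the scene stay as the last step left them, time stands still between calls to the robot, and variables do not carry over. Pictures are saved under pics/ and viewed, at most 10 in all, crops included, and the job is handed in when it is done.

```bash
mkdir -p pics
cat > h.py <<'E'
import numpy as np,cv2,json
from station import manip
def snap(n,f):
    im=manip.snapshot(n); cv2.imwrite('pics/'+f,im[:,:,::-1]); c=manip.get_calibration(n); return im,c
def cam(c):
    R=cv2.Rodrigues(np.array(c['rvec'],float))[0];t=np.array(c['tvec'],float).ravel();return np.array(c['K'],float),R,t
def proj(c,P): return cv2.projectPoints(np.array(P,float).reshape(-1,1,3),np.array(c['rvec'],float),np.array(c['tvec'],float),np.array(c['K'],float),None)[0][:,0]
def onz(c,uv,z):
    K,R,t=cam(c);o=-R.T@t;d=R.T@np.linalg.inv(K)@np.array([uv[0],uv[1],1.]);return o+d*(z-o[2])/d[2]
E
python3 - <<'E'
from h import *
a,_=snap('scene','scene.png');b,_=snap('side','side.png');
cv2.imwrite('pics/scene_b.png',cv2.resize(a[:,:,::-1],(800,600)));cv2.imwrite('pics/side_b.png',cv2.resize(b[:,:,::-1],(800,600)))
for n in('scene','side'):
    K,R,t=cam(manip.get_calibration(n));print(n,-R.T@t,R[2])
s=manip.sense();print(s)
E
```

```text
scene [1.10162852 0.11519711 1.01421377] [-0.5875449  -0.10375437 -0.80251232]
side [ 0.14460893 -1.07431792  1.04794851] [ 0.24071573  0.73546005 -0.63336755]
{'t': 0.1, 'q': array([ 1.11653924e+00,  5.28380760e-01,  1.43377206e+00,  2.26624013e-05,
        1.18142946e+00, -1.78504577e-01]), 'qd': array([-0.0010417 , -0.00239561, -0.00238459, -0.00160066, -0.00084019,
       -0.00022625]), 'tau': array([-2.35379857e-04, -4.43306351e+01, -1.78586769e+01, -1.93041260e-04,
        3.97168231e-03,  9.40396689e-06]), 'tcp_pos': array([0.16984825, 0.60080396, 0.23042752]), 'tool_rot': array([ 1.37444036e-01,  9.90509034e-01, -9.42179288e-04, -3.19474390e-04]), 'force': array([0.02894879, 0.14587596, 0.02734111]), 'ft_torque': array([-0.04673493, -0.04911008, -0.01546586]), 'gripper_force': 0.0, 'finger_gap': 0.9975260652053718}
```

View pics/scene_b.png

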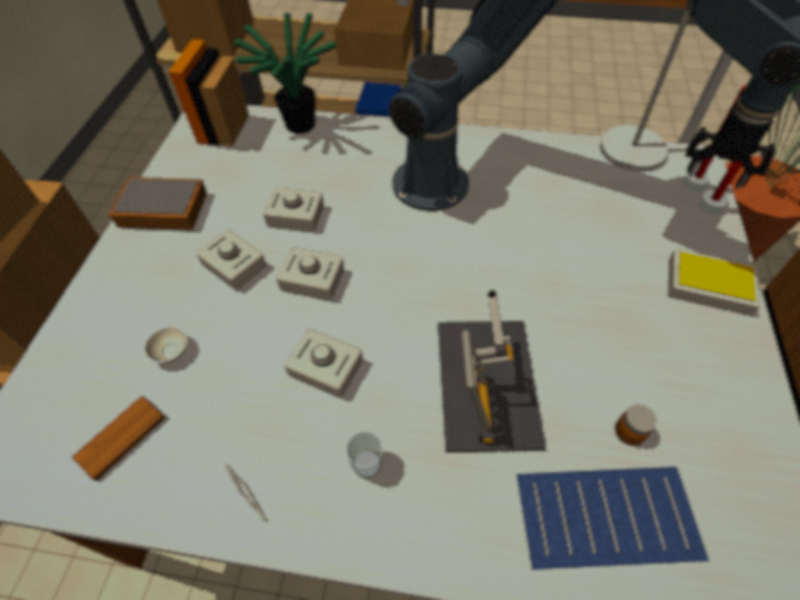

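View pics/side_b.png

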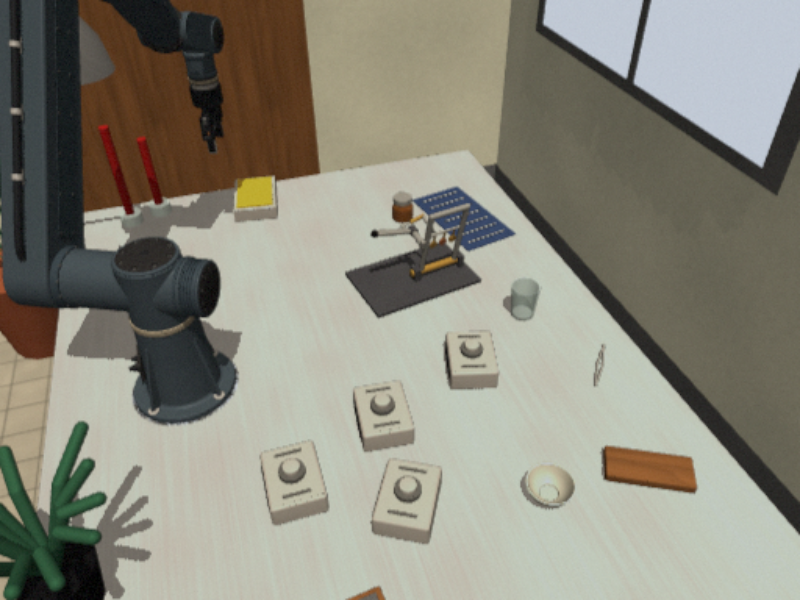

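The scene picture (800x600) shows four lamp boxes, with buttons at (292,201), (229,248), (309,264) and (322,352). In the side picture they are at about (291,467), (407,487), (382,402) and (471,345). The stand plate's corners are at (438,322), (523,320), (545,449) and (446,451). I'll triangulate all of these and crop.

```bash
cat > tri.py <<'E'
from h import *
def tri(cs,us,ct,ut):
    M=lambda c:cam(c)[0]@np.c_[cam(c)[1],cam(c)[2]]
    X=cv2.triangulatePoints(M(cs),M(ct),np.array(us,float).T,np.array(ut,float).T);return (X[:3]/X[3]).T
E
python3 - <<'E'
from tri import *
cs,ct=[manip.get_calibration(n) for n in('scene','side')]
k=.64
S=np.array([(292,201),(229,248),(309,264),(322,352),(492,294)])*k
T=np.array([(291,467),(407,487),(382,402),(471,345),(375,233)])*k
X=tri(cs,S,ct,T);print(X.round(3));print((proj(cs,X)-S).round(1).tolist())
for uv in [(438,322),(523,320),(545,449),(446,451)]: print(onz(cs,np.array(uv)*k,.012).round(3))
for uv in [(346,275),(378,313),(480,279),(440,245)]: print('side',onz(ct,np.array(uv)*k,.012).round(3))
for n,uv,z in[('tumb',(366,455),.04),('jar',(636,426),.035),('dish',(168,346),.02)]: print(n,onz(cs,np.array(uv)*k,z).round(3))
a=cv2.imread('pics/scene.png');b=cv2.imread('pics/side.png')
f=lambda i,x,y,w,h,s:cv2.resize(i[y:y+h,x:x+w],None,fx=s,fy=s,interpolation=cv2.INTER_CUBIC)
A=f(a,265,180,100,120,5);B=f(b,210,115,100,100,6)
cv2.imwrite('pics/c1.png',f(a,170,200,80,60,8));cv2.imwrite('pics/c2.png',np.hstack([f(a,275,180,80,115,5),f(b,215,120,100,115,4),]))
print(cv2.imread('pics/c2.png').shape)
E
```

```text
[[ 0.173 -0.326  0.059]
 [ 0.352 -0.43   0.061]
 [ 0.368 -0.232  0.06 ]
 [ 0.59  -0.145  0.066]
 [ 0.475  0.175  0.171]]
[[0.3, -0.4], [-0.6, 0.5], [-0.2, 0.2], [-0.3, 0.3], [-0.6, 0.7]]
[0.448 0.076 0.012]
[0.414 0.26  0.012]
[0.7   0.309 0.012]
[0.733 0.125 0.012]
side [0.414 0.243 0.012]
side [0.449 0.076 0.012]
side [0.728 0.119 0.012]
side [0.685 0.289 0.012]
tumb [ 0.773 -0.018  0.04 ]
jar [0.638 0.473 0.035]
dish [ 0.6   -0.485  0.02 ]Traceback (most recent call last):
  File "<stdin>", line 13, in <module>
    return _nx.concatenate(arrs, 1, dtype=dtype, casting=casting)
           ~~~~~~~~~~~~~~~^^^^^^^^^^^^^^^^^^^^^^^^^^^^^^^^^^^^^^^
ValueError: all the input array dimensions except for the concatenation axis must match exactly, but along dimension 0, the array at index 0 has size 575 and the array at index 1 has size 460
```

View pics/c1.png

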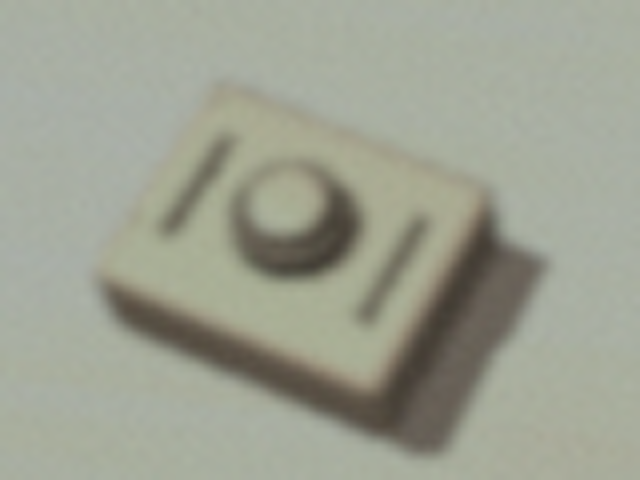

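```bash
sleep 0; ls pics
```

```text
c1.png
scene.png
scene_b.png
side.png
side_b.png
```

The four candidates have y = -0.326, -0.430, -0.232 and -0.145. The last one, at scene (322,352), is farthest to the robot's left, and the crop shows its button top at scene px (206,225.6). That is my target, so I move towards it and refine the stand fit on the way.

```bash
python3 -m handwheel '[[25,-44,7,0,0,0,0],[25,-44,7,0,0,0,0],[25,-44,7,0,0,0,0],[25,-44,7,0,0,0,0],[25,-44,7,0,0,0,0],[25,-44,7,0,0,0,0],[25,-44,7,0,0,0,0],[25,-44,7,0,0,0,0],[25,-44,7,0,0,0,0],[25,-44,7,0,0,0,0]]' 30
python3 - <<'E'
from tri import *
from scipy.optimize import least_squares
cs,ct=[manip.get_calibration(n) for n in('scene','side')]
print(onz(cs,(206,225.6),.064),onz(ct,np.array((471,343))*.64,.064))
S=np.array([(438,322),(523,320),(545,449),(446,451)])*.64
T=np.array([(378,313),(346,275),(440,245),(480,279)])*.64
L=np.array([(-125,-80,12),(-125,110,12),(165,110,12),(165,-80,12)])/1e3
def W(p,P): c,s=np.cos(p[2]),np.sin(p[2]);P=np.array(P);return np.c_[c*P[:,0]-s*P[:,1]+p[0],s*P[:,0]+c*P[:,1]+p[1],P[:,2]]
# corner visible tops
f=lambda p:np.r_[(proj(cs,W(p,L))-S).ravel(),(proj(ct,W(p,L))[[0,1,3]]-T[[0,1,3]]).ravel()]
r=least_squares(f,[.57,.18,.17],loss='soft_l1');print(r.x,r.fun.round(1))
def F(P,h): # frame->stand
    P=np.array(P,float);c,s=np.cos(h),np.sin(h);return np.c_[P[:,0]+.02,P[:,1]*c-P[:,2]*s,P[:,2]*c+P[:,1]*s+.032]
def leg(th,r): e=.28-th;return [.004-r*np.cos(e),.05,.1+r*np.sin(e)]
pts=[[.0625,0,.19],[.004,.05,.1]]+[leg(t,.109) for t in(0,1.85)]+[leg(t,.085) for t in(0,.3,.6,.9,1.1)]
X=W(r.x,F(pts,.25));print(X.round(4));print((proj(cs,X)/.64).round(0).tolist())
print(W(r.x,F(pts[:1],0)))
a=cv2.imread('pics/scene.png')[180:300,265:365];a=cv2.resize(a,None,fx=5,fy=5,interpolation=2)
for q in proj(cs,X)[:4]: cv2.circle(a,tuple(int(v) for v in ((q-[265,180]+.5)*5)),3,(0,0,255),1)
cv2.imwrite('pics/c3.png',a)
E
```

```text
t: 1.35
tcp_pos: [0.4205, 0.1598, 0.3014]
tool_rot: [0.137, 0.991, 0.0, -0.0]
force: [0.9, 2.1, 0.0]
finger_gap: -0.0
gripper_force: 0.0
[ 0.58924141 -0.14431634  0.064     ] [ 0.59396255 -0.13792706  0.064     ]
[0.55667051 0.17361594 0.17394569] [-0.7 -0.1  0.1  0.1  0.6  0.1 -0.7  0.  -0.3  0.6 -1.  -2.6  0.6 -0.9]
[[0.6461 0.1416 0.2161]
 [0.5762 0.2011 0.1413]
 [0.4743 0.1756 0.1704]
 [0.5715 0.2277 0.0357]
 [0.4968 0.1813 0.164 ]
 [0.4924 0.1868 0.1396]
 [0.4956 0.1937 0.1154]
 [0.506  0.2012 0.0934]
 [0.5164 0.2062 0.081 ]]
[[468.0, 359.0], [500.0, 350.0], [491.0, 295.0], [506.0, 376.0], [493.0, 307.0], [495.0, 312.0], [497.0, 321.0], [499.0, 332.0], [500.0, 340.0]]
[[0.63792555 0.1878942  0.222     ]]
```

```bash
ls pics/c3.png
```

```text
pics/c3.png
```

View pics/c3.png

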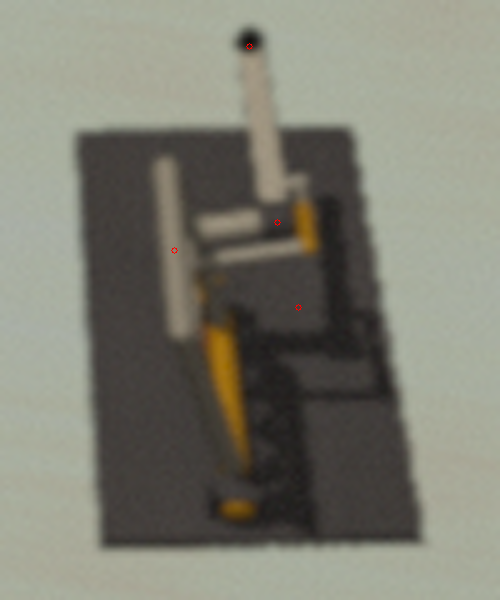

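The c3 crop shows my fitted stand model over the picture. The predicted foot (250,47) and top bar middle (174,250) fall within a few pixels of the foot (250,40) and the bar (170,247), which is about 2 mm. I carry on to the button.

```bash
python3 -m handwheel '[[24,-43,0,0,0,0,0],[24,-43,0,0,0,0,0],[24,-43,0,0,0,0,0],[24,-43,0,0,0,0,0],[24,-43,0,0,0,0,0],[24,-43,0,0,0,0,0],[26,-44,0,0,0,0,0],[0,0,-60,0,0,0,0],[0,0,-60,0,0,0,0],[0,0,-60,0,0,0,0]]'
python3 -m handwheel '[[0,0,-20,0,0,0,0],[0,0,-20,0,0,0,0],[0,0,-10,0,0,0,0],[0,0,-4,0,0,0,0],[0,0,-3,0,0,0,0],[0,0,-2,0,0,0,0],[0,0,-2,0,0,0,0],[0,0,0,0,0,0,0],[0,0,0,0,0,0,0],[0,0,0,0,0,0,0]]'
```

```text
t: 2.6
tcp_pos: [0.5899, -0.1408, 0.1194]
tool_rot: [0.138, 0.99, 0.0, 0.0]
force: [1.8, -0.4, 0.0]
finger_gap: 0.003
gripper_force: 0.0
t: 3.85
tcp_pos: [0.5896, -0.1403, 0.0656]
tool_rot: [0.137, 0.991, -0.0, 0.0]
force: [-9.6, 3.6, 27.5]
finger_gap: 0.001
gripper_force: 13.8
```

```bash
for i in 1; do python3 -m handwheel '[[0,0,1,0,0,0,0],[0,0,1,0,0,0,0],[0,0,1,0,0,0,0],[0,0,1,0,0,0,0],[0,0,1,0,0,0,0],[0,0,0,0,0,0,0],[0,0,0,0,0,0,0],[0,0,0,0,0,0,0],[0,0,0,0,0,0,0],[0,0,0,0,0,0,0]]'
python3 - <<'E'
from h import *
b,_=snap('side','s2.png');c=b[180:260,250:350];cv2.imwrite('pics/s2c.png',cv2.resize(c[:,:,::-1],None,fx=6,fy=6,interpolation=2))
E
done
```

```text
t: 5.1
tcp_pos: [0.5903, -0.1406, 0.0661]
tool_rot: [0.137, 0.991, -0.0, 0.0]
force: [-3.0, 0.8, 8.1]
finger_gap: 0.0
gripper_force: 3.9
```

View pics/s2c.png

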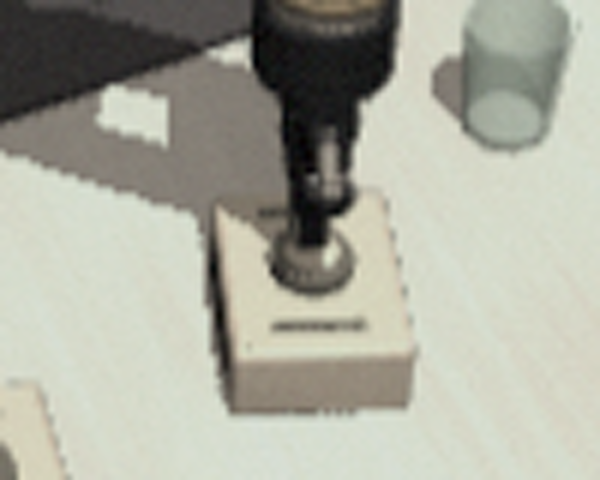

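The s2c crop shows the fingers on the button at (312,250), bottomed. I release it and go above the leg.

```bash
python3 -m handwheel '[[0,0,20,0,0,0,0],[0,0,55,0,0,0,0],[0,0,55,0,0,0,0],[0,0,55,0,0,0,0],[0,0,40,0,0,0,0],[-15,53,0,0,0,0,0],[-15,53,0,0,0,0,0],[-15,53,0,0,0,0,0],[-15,53,0,0,0,0,0],[-16,54,0,0,0,0,0]]'
python3 -m handwheel '[[-17,55,0,0,0,0,0],[0,0,-40,0,0,0,0],[0,0,-40,0,0,0,0],[0,0,-20,0,0,0,0],[0,0,-10,0,0,0,0],[0,0,0,0,0,0,0],[0,0,0,0,0,0,0],[0,0,0,0,0,0,0],[0,0,0,0,0,0,0],[0,0,0,0,0,0,0]]'
python3 - <<'E'
from h import *
b,_=snap('side','s3.png');a,_=snap('scene','a3.png');f=lambda c:cv2.resize(c[:,:,::-1],None,fx=4,fy=4,interpolation=2)
cv2.imwrite('pics/s3c.png',np.hstack([f(b[100:210,210:310]),f(a[160:270,270:370])]))
print(manip.sense()['force'])
E
```

```text
t: 6.4
tcp_pos: [0.5148, 0.1269, 0.2904]
tool_rot: [0.138, 0.99, 0.0, 0.001]
force: [0.5, -0.2, 0.5]
finger_gap: -0.002
gripper_force: 0.0
t: 7.65
tcp_pos: [0.4973, 0.1804, 0.1807]
tool_rot: [0.137, 0.991, 0.0, 0.0]
force: [-0.6, 0.0, 0.8]
finger_gap: -0.003
gripper_force: 0.0
[-0.74581611  0.8453882   0.12966014]
```

View pics/s3c.png

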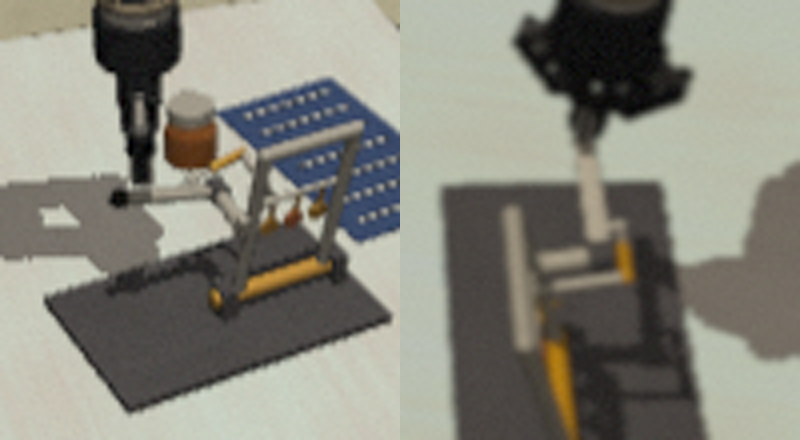

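The fingertips are over the leg just inboard of the foot (s3c: fingertips (142,180), foot (120,197)). Next I push down along the leg's arc.

```bash
python3 -m handwheel '[[-1,2,-12,0,0,0,0],[-1,2,-12,0,0,0,0],[-1,3,-13,0,0,0,0],[1,3,-13,0,0,0,0],[1,4,-12,0,0,0,0],[4,3,-11,0,0,0,0],[5,4,-11,0,0,0,0],[5,3,-9,0,0,0,0],[5,2,-8,0,0,0,0],[0,0,0,0,0,0,0]]'
python3 - <<'E'
from h import *
b,_=snap('side','s4.png');a,_=snap('scene','a4.png');f=lambda c:cv2.resize(c[:,:,::-1],None,fx=4,fy=4,interpolation=2)
cv2.imwrite('pics/s4c.png',np.hstack([f(b[100:210,210:310]),f(a[160:270,270:370])]))
E
```

```text
t: 9.0
tcp_pos: [0.5153, 0.2064, 0.0786]
tool_rot: [0.137, 0.991, -0.0, -0.0]
force: [0.0, -0.2, -0.2]
finger_gap: -0.004
gripper_force: 0.0
```

View pics/s4c.png

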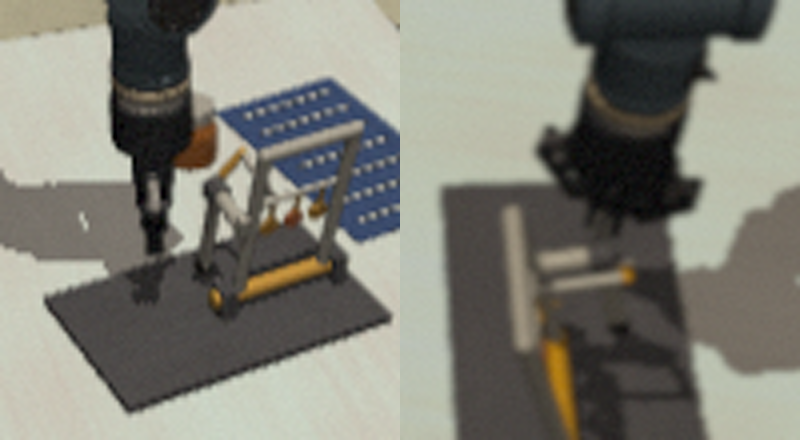

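The s4c picture shows the leg hanging straight down with its foot at (203,268) and the tool free of it, so it has snapped. Now I lift, turn 26° and go over to the stand's -y side of the top bar.

```bash
python3 -m handwheel '[[-5,0,50,0,0,0,0],[0,0,60,0,0,0,0],[0,0,60,0,0,0,0],[0,0,55,0,0,0,0],[20,-40,0,0,0,9,0],[30,-35,0,0,0,9,0],[45,-30,0,0,0,8,0],[50,-25,0,0,0,0,0],[0,0,0,0,0,0,0],[0,0,0,0,0,0,0]]'
python3 -m handwheel '[[0,0,-40,0,0,0,0],[0,0,-40,0,0,0,0],[0,0,-25,0,0,0,0],[0,0,0,0,0,0,0],[0,0,0,0,0,0,0],[0,0,0,0,0,0,0],[0,0,0,0,0,0,0],[0,0,0,0,0,0,0],[0,0,0,0,0,0,0],[0,0,0,0,0,0,0]]'
```

```text
t: 10.35
tcp_pos: [0.6541, 0.0765, 0.304]
tool_rot: [-0.089, 0.996, 0.0, -0.001]
force: [-0.4, 0.9, 0.0]
finger_gap: -0.004
gripper_force: 0.0
t: 11.6
tcp_pos: [0.6551, 0.0763, 0.1993]
tool_rot: [-0.089, 0.996, 0.0, -0.0]
force: [-0.5, -0.7, 1.6]
finger_gap: 0.0
gripper_force: 0.0
```

```bash
python3 -m handwheel '[[-2,10,0,0,0,0,0],[-2,10,0,0,0,0,0],[-1,6,0,0,0,0,0],[-1,4,0,0,0,0,0],[-1,4,0,0,0,0,0],[-1,4,0,0,0,0,0],[-1,4,0,0,0,0,0],[0,0,0,0,0,0,0],[0,0,0,0,0,0,0],[0,0,0,0,0,0,0]]'
python3 -m handwheel '[[-1,5,0,0,0,0,0],[-1,5,0,0,0,0,0],[-1,5,0,0,0,0,0],[-1,5,0,0,0,0,0],[-1,5,0,0,0,0,0],[-1,5,0,0,0,0,0],[0,0,0,0,0,0,0],[0,0,0,0,0,0,0],[0,0,0,0,0,0,0],[0,0,0,0,0,0,0]]'
python3 - <<'E'
from h import *
b,_=snap('side','s5.png');a,_=snap('scene','a5.png');f=lambda c:cv2.resize(c[:,:,::-1],None,fx=4,fy=4,interpolation=2)
cv2.imwrite('pics/s5c.png',np.hstack([f(b[100:210,210:310]),f(a[160:270,270:370])]))
p=manip.sense()['tcp_pos'];d=p[:2]-[.55667,.17362];print('stand y of tcp',-.1731*d[0]+.9849*d[1],manip.sense()['force'])
E
```

```text
t: 12.85
tcp_pos: [0.6462, 0.1182, 0.1993]
tool_rot: [-0.089, 0.996, -0.0, 0.0]
force: [0.2, -0.1, 0.4]
finger_gap: 0.004
gripper_force: 0.0
t: 14.1
tcp_pos: [0.6401, 0.1482, 0.1991]
tool_rot: [-0.089, 0.996, 0.0, -0.0]
force: [0.8, -0.7, -0.5]
finger_gap: 0.001
gripper_force: 0.8
stand y of tcp -0.03947463911978315 [ 0.72316505 -2.05161422 -0.8972205 ]
```

View pics/s5c.png

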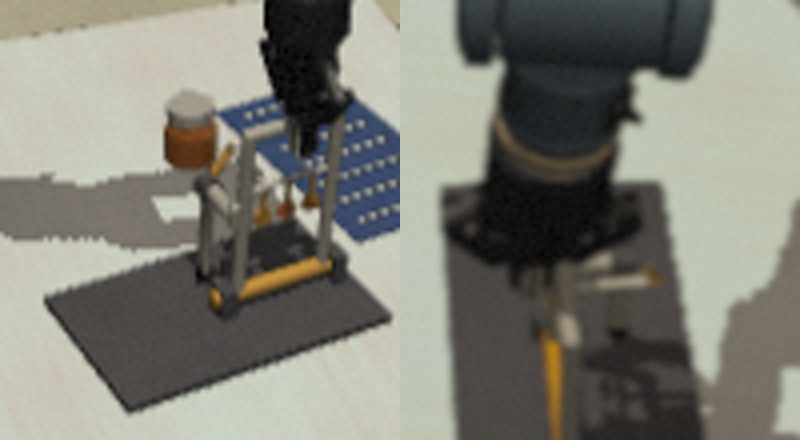

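The s5c picture shows the fingers against the top bar, which is now nearly upright. The bar's far end is at scene crop (570,335) and its near end at side crop (245,133). I compute the lean from those.

Run:
```python
from h import *
x0,y0,a=.55667,.17362,.17395
cs,ct=[manip.get_calibration(n) for n in('scene','side')]
for h in(.25,.15,.1,.05,0,-.05):
    P=[]
    for x in(.008,.117):
        X,Y,Z=x+.02,-.19*np.sin(h),.032+.19*np.cos(h);P.append([np.cos(a)*X-np.sin(a)*Y+x0,np.sin(a)*X+np.cos(a)*Y+y0,Z])
    print(h,((proj(cs,P)-[270,160])*4+[400,0]).round().tolist(),((proj(ct,P)-[210,100])*4).round().tolist())
```

```text
0.25 [[510.0, 208.0], [525.0, 355.0]] [[257.0, 155.0], [360.0, 124.0]]
0.15 [[538.0, 204.0], [555.0, 351.0]] [[246.0, 142.0], [350.0, 111.0]]
0.1 [[553.0, 203.0], [570.0, 350.0]] [[241.0, 136.0], [344.0, 105.0]]
0.05 [[567.0, 202.0], [586.0, 350.0]] [[236.0, 130.0], [339.0, 100.0]]
0 [[581.0, 202.0], [601.0, 349.0]] [[231.0, 125.0], [333.0, 95.0]]
-0.05 [[595.0, 201.0], [616.0, 349.0]] [[226.0, 120.0], [328.0, 91.0]]
```

```bash
python3 -m handwheel '[[-1,4,0,0,0,0,0],[-1,4,0,0,0,0,0],[-1,4,0,0,0,0,0],[0,3,0,0,0,0,0],[0,3,0,0,0,0,0],[0,0,0,0,0,0,0],[0,0,0,0,0,0,0],[0,0,0,0,0,0,0],[0,0,0,0,0,0,0],[0,0,0,0,0,0,0]]'
python3 - <<'E'
from h import *
b,_=snap('side','s6.png');a,_=snap('scene','a6.png');f=lambda c:cv2.resize(c[:,:,::-1],None,fx=4,fy=4,interpolation=2)
cv2.imwrite('pics/s6c.png',np.hstack([f(b[100:210,210:310]),f(a[160:270,270:370])]))
F=[]
for i in range(8): manip.snapshot('side');F.append(manip.sense()['force'])
print(np.mean(F,0),manip.sense()['gripper_force'])
E
```

```text
t: 15.45
tcp_pos: [0.637, 0.1663, 0.1991]
tool_rot: [-0.089, 0.996, -0.0, -0.0]
force: [-1.0, -1.7, -1.4]
finger_gap: 0.002
gripper_force: 0.8
[-0.3706322  -1.53869766 -0.67351383] 0.754050649702549
```

View pics/s6c.png

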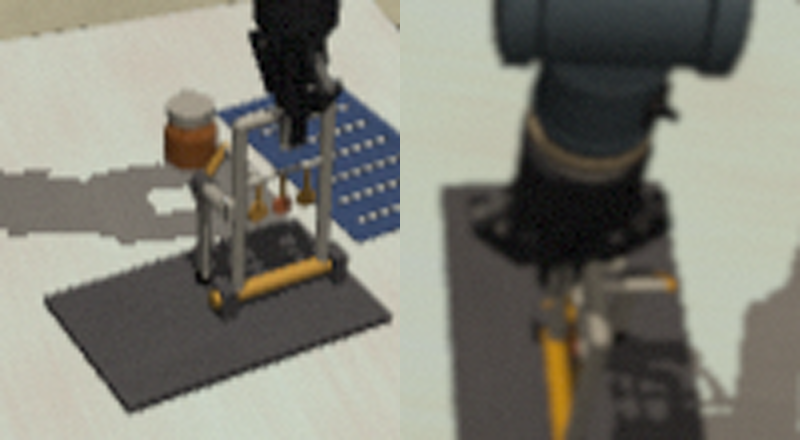

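In s6c the bar's far end is at about (597,340) and its near end at (235,124), so the lean is about 0.01–0.03 rad. The leg is down, the boxes and bystanders are untouched, and the push is about 1.6 N. I hand in.

```bash
python3 -c "
from station import manip
print(manip.sign_off())"
```

```text
the job is handed in; nothing more can be done
None
```

I pressed and released the timer, the leg snapped to its lower stop, and I handed the job in at about 16 s with the gripper holding the frame upright (lean about 0.01–0.03 rad, push about 1.6 N); no verdict was returned.

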